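# Feel for the concealed drawer catch and press it

## Task

Spring open the hinge drawer of the low plywood unit by its concealed catch. Rest the fingertips lightly on the plain blank plate on top first, feel your way over to the plate with the round flush button, touching that plate's flat face beside the button while the drawer is still shut, then press the round button in until the drawer pops out by itself and let the button come back up. Do not lean hard on the plates, do not touch the drawer, and leave everything lying around the unit where it is.

Things in the scene. Friction and masses are not known exactly. Their poses are not given: they have to be found in the camera images.
- unit: low fixed plywood drawer unit, 150 (x) x 300 (y) x 70 mm high. Origin at the centre of its underside, z up, -x is the drawer front. Its flat top, 70 mm above the origin, carries three grey plates in a row along its y, centred at y = -94, 0 and +94 mm; which plate is where changes. The plates lie level with the plywood strips round them
- blank_plate: fixed grey plastic plate 92 x 92 x 8 mm with a plain unbroken face; origin at the centre of its underside, face 8 mm above it; axes parallel to the unit's
- square_plate: fixed grey plastic plate 92 x 92 x 8 mm with a square dummy panel 48 mm wide in a 52 mm square opening at its centre, 1.5 mm below the face; it does not move; origin at the centre of its underside
- latch_plate: fixed grey plastic plate 92 x 92 x 8 mm with a round opening 52 mm across at its centre, in which the round catch button sits; origin at the centre of its underside, face 8 mm above it; axes parallel to the unit's. The 20 mm wide flat margin beside the opening can be felt
- catch_top (a point): centre of the top of the round catch button: a grey disc 48 mm across, at rest 1.5 mm below the face of latch_plate; closed fingertips (this gripper or a like one, under 40 mm across) fit into the opening; it moves with the button
- catch (a joint): travel of the catch button straight down, m: 0 at rest, 0.006 at its stop. Sprung: starts to move at about 2 N and reaches the stop at about 4 to 5 N; the drawer is let go at about 4 mm; springs back when released
- drawer: sprung drawer of the unit, white front 276 mm wide and 44 mm high (6 to 50 mm above the shelf). Its origin coincides with the unit's when shut (up to 1 mm forward) and moves along the unit's -x: out by 40 mm when sprung open. It slides out by spring in about half a second and stays out
- pliers: loose stainless pliers, 165 mm long, 70 mm wide, 16 mm high, lying beside the unit on its +y side; origin under the pivot, jaws to its +x
- hinges: loose open brass butt hinge, 102 x 70 x 10 mm, lying on the unit's -y side; origin under the middle
- funnel: loose yellow plastic funnel standing mouth down behind the unit, 110 mm across, 115 mm high; origin at the mouth's centre
- tub: loose empty white tub, 110 x 160 x 75 mm, open on top, behind the unit; origin under its centre
- screw_jar: loose clear jar with steel cap, 64 mm across, 85 mm high, on the unit's -y side; origin under its centre
- screwdriver: loose screwdriver lying beyond the hinge on the unit's -y side; origin under its middle, blade to its +x
- carousel: fixed grey bolt carousel of three round trays, 230 mm across, 215 mm high, to the robot's left; origin under its centre

How it is judged:
On the way, in this order (a step that is already met when the one before it is completed fails the run):
1. fingertips rest on the blank plate, not yet on the button's plate, button up and drawer shut (contact force between the fingers and blank_plate above 0.3 N and contact force between the fingers and latch_plate below 0.1 N and value of joint catch below 0.001 m and x of drawer in the frame of unit above -0.006 m), for 0.1 s.
2. fingertips touch the flat face of the button's plate beside the button (tool point 22 to 55 mm from the button's centre), button up and drawer shut (contact force between the fingers and latch_plate above 0.3 N and horizontal distance between the grasp point and catch_top between 0.022 and 0.055 m and value of joint catch below 0.001 m and x of drawer in the frame of unit above -0.006 m), for 0.1 s.
3. a fingertip presses the button in (over 3 mm) (value of joint catch above 0.003 m and contact force between the fingers and latch_plate above 0.5 N), for 0.05 s.
At the end, for the whole second after the job is handed in: the drawer stands more than 30 mm out and at rest, the button is back up (less than 1.5 mm in), and each loose thing is within 20 mm of where it was (x of drawer in the frame of unit below -0.03 m and value of joint catch below 0.0015 m and linear speed of drawer below 0.01 m/s and distance of each of pliers, hinges, funnel, tub, screw_jar, screwdriver from where it was at the start of the episode below 0.02 m); the robot touches nothing.
It fails at once if the drawer is touched by the robot (contact force between any of the fingers, the arm and drawer above 0.3 N).
It fails at once if the plates are leaned on with more than 45 N (contact force between the fingers and blank_plate above 45 N or contact force between the fingers and square_plate above 45 N or contact force between the fingers and latch_plate above 45 N).
It fails at once if a loose thing is lifted, carried or pushed more than 20 mm (distance of any of pliers, hinges, funnel, tub, screw_jar, screwdriver from where it was at the start of the episode above 0.02 m).
It also fails if it takes over 51 s, if anything falls off the work surface, if the arm or the gripper's body presses on something with over 40 N, if the wrist force passes 120 N, or if a joint passes its speed limit or range.

## Robot

A 6-joint arm with a two-finger parallel gripper is mounted at the origin on the work surface. World frame = base frame: x ahead of the robot, y to its left, z up, the work surface at z = 0. Lengths are in m, angles in rad, forces in N, time in s.
With the tool pointing down it reaches from about 0.275 to 0.975 m from the base axis. Payload 8.4 kg.
Tool frame: the origin (TCP) lies between the finger pads, 19 mm behind the fingertips; this is the grasp point; z points along the fingers, y is the line along which they close (so a half turn about z gives the same grasp; the last joint's range is limited). The gripper opens to 92 mm and grips with 3 to 60 N. Pads are 20 mm wide; open, the fingers measure 128 mm over their backs; the gripper's body (75 mm by 189 mm) begins 69 mm behind the grasp point.
Start: joints at [1.323, 0.353, 1.633, -0, 1.155, -0.002], TCP at [0.152, 0.606, 0.233] pointing down, gripper open.
Joint ranges: [-2.63, 2.63], [-0.92, 2.1], [0.06, 2.66], [-1.3, 4.44], [0, 2.69], [-3.02, 3.02]. Speed limits (rad/s): [2.22, 2.22, 2.79, 3.14, 3.14, 3.14].

## Interface

Orientations are given as a rotation vector (axis times angle).
In Python, from cell import robot gives the robot as it stands. Calls block until the motion is done:
- robot.movep(position, orientation): joint-space move of the TCP to a pose.
- robot.servo_line(position, attitude=None, max_speed=0.15): straight line of the TCP; attitude=None keeps the orientation; max_speed is the mean speed in m/s.
- robot.movej(angles): joint-space move.
- robot.release() and robot.clamp(grasp_force=None): open the fingers fully, or close them until they stop; grasp_force is the grip in N (None keeps the last).
- robot.pause(seconds).
- robot.solve_ik(position, orientation): joint angles nearest the present ones, or None.
- robot.get_obs(): the state.
- robot.read_camera(name): name is "scene" or "top"; returns the picture (400x640x3 uint8, red, green, blue); there is no depth.
- robot.camera_params(name): a dict with "fx", "fy", "cx", "cy" (pixels), "dist" ([k1, k2, p1, p2, k3] as OpenCV has them; the pictures are not rectified), "pose" (4x4, takes a point from camera to world coordinates). Camera axes: x right, y down, z forward; pixel columns grow to the right and rows downward; lengths in m; the calibration is good to about 2 mm. A picture is of the moment at which its call begins. camera_params takes no time and is no camera call.
A pose or a line that the arm cannot do raises robot.PlanningError and nothing moves.
- robot.sign_off(): hands the job in; it is judged then, once.
The state is a dict: "t": time; "joint_positions": joint angles; "qvel": joint speeds; "joint_torque": joint torques, N m; "eef_pos": TCP position; "tcp_rot": TCP orientation; "wrist_force": force on the tool from outside, world axes, zero at the start; "ft_torque": the same for the moment, N m; "grip_width": finger opening in m; "grip_force": force on a finger pad.
Only numpy, scipy, OpenCV 4.12 (cv2) and the standard library are available. Lean on these libraries where they do the work, as an engineer would, in place of code of your own. Each camera call takes 0.05 s, during which the arm holds its last target. There are 200 camera calls.

## Working session

There is one attempt and no reset: what is moved stays moved. The work goes in short steps, each a Python script; the robot and the scene stay as the last script left them, time stands still between calls to the robot, and variables do not carry over. Pictures are saved under pics/ and viewed, at most 10 in all, crops included, and the job is handed in when it is done.

```bash
mkdir -p pics; ls; python3 - <<'E'
from cell import robot
import cv2,numpy as np
np.set_printoptions(precision=4,suppress=True)
for n in("scene","top"):
    im=robot.read_camera(n); cv2.imwrite(f"pics/{n}0.png",im[:,:,::-1]); print(n,robot.camera_params(n))
o=robot.get_obs();print(o)
E
```

```text
pics
scene {'fx': 414.3349941253486, 'fy': 414.3349941253486, 'cx': 322.3535773322374, 'cy': 193.47476461860654, 'dist': array([-0.052,  0.   ,  0.   ,  0.   ,  0.   ]), 'pose': array([[ 0.8965,  0.2672, -0.3534,  1.1161],
       [ 0.4431, -0.5367,  0.7181, -0.8739],
       [ 0.0022, -0.8003, -0.5995,  0.9114],
       [ 0.    ,  0.    ,  0.    ,  1.    ]])}
top {'fx': 508.2708575368363, 'fy': 508.2708575368363, 'cx': 315.75104110719667, 'cy': 193.4403741860231, 'dist': array([-0.003,  0.   ,  0.   ,  0.   ,  0.   ]), 'pose': array([[-0.0129, -0.996 ,  0.0879,  0.4798],
       [-0.9998,  0.0117, -0.0137,  0.1333],
       [ 0.0126, -0.0881, -0.996 ,  1.5967],
       [ 0.    ,  0.    ,  0.    ,  1.    ]])}
{'t': 0.1, 'joint_positions': array([ 1.3226,  0.3536,  1.634 , -0.    ,  1.1552, -0.0024]), 'qvel': array([ 0.0015, -0.0029, -0.0023, -0.0008,  0.0018,  0.0004]), 'joint_torque': array([ -0.0014, -59.4906, -33.4933,   0.0698,   0.0185,  -0.0001]), 'eef_pos': array([0.152 , 0.6058, 0.2326]), 'tcp_rot': array([-0.3851, -3.1177,  0.002 ]), 'wrist_force': array([-0.7584, -0.124 , -0.1269]), 'ft_torque': array([ 0.0109,  0.0168, -0.036 ]), 'grip_force': 0.0, 'grip_width': 0.09196588479263694}
```

View pics/scene0.png

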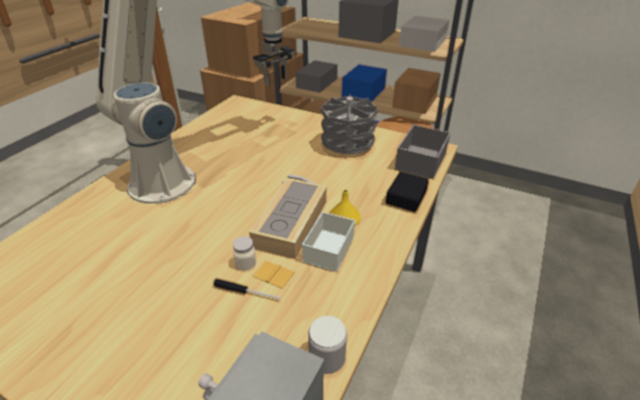

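View pics/top0.png

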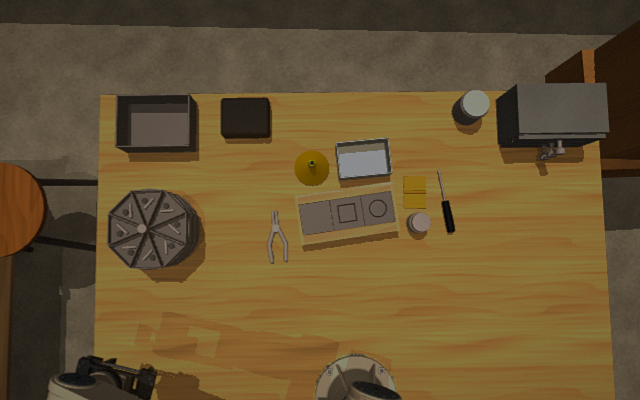

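The scene view shows the unit at about (290,215). In the top view it is centred at (348,213): blank plate at the left/+y end (317,216), square plate in the middle (347,212), round button at the right/-y end (378,208), and the screw jar close by at (419,222). Next I'll measure from both views.

```bash
cat > h.py <<'E'
import cv2,numpy as np
np.set_printoptions(precision=4,suppress=True)
def ray(P,uv):
    K=np.array([[P['fx'],0,P['cx']],[0,P['fy'],P['cy']],[0,0,1]])
    x=cv2.undistortPoints(np.array([[uv]],float),K,P['dist'])[0,0]
    d=P['pose'][:3,:3]@np.r_[x,1]; return P['pose'][:3,3],d/np.linalg.norm(d)
def plane(P,uv,z):
    c,d=ray(P,uv); return c+d*(z-c[2])/d[2]
def tri(Pa,a,Pb,b):
    (c1,d1),(c2,d2)=ray(Pa,a),ray(Pb,b)
    s=np.linalg.lstsq(np.c_[d1,-d2],c2-c1,rcond=None)[0]
    p,q=c1+d1*s[0],c2+d2*s[1]; return (p+q)/2,np.linalg.norm(p-q)
E
python3 - <<'E'
from cell import robot
from h import *
roi={'top':(290,180,115,70),'scene':(240,170,95,90)}
rows=[]
for n,(x,y,w,h) in roi.items():
    im=cv2.imread(f'pics/{n}0.png'); P=robot.camera_params(n)
    c=im[y:y+h,x:x+w]; hsv=cv2.cvtColor(c,cv2.COLOR_BGR2HSV)
    m=((hsv[...,1]<70)).astype(np.uint8)*255
    m=cv2.morphologyEx(m,cv2.MORPH_CLOSE,np.ones((3,3)))
    cs,_=cv2.findContours(m,cv2.RETR_EXTERNAL,cv2.CHAIN_APPROX_NONE)
    for k in sorted(cs,key=cv2.contourArea)[-2:]:
        r=cv2.boxPoints(cv2.minAreaRect(k))+[x,y]
        print(n,cv2.contourArea(k),r.round(1).tolist(),[plane(P,q,.07)[:2].round(3).tolist() for q in r])
    big=cv2.resize(c,(w*4,h*4),interpolation=cv2.INTER_CUBIC); mm=cv2.cvtColor(cv2.resize(m,(w*4,h*4)),cv2.COLOR_GRAY2BGR)
    z=np.vstack([big,mm]); z=np.vstack([z,np.zeros((max(0,590-z.shape[0]),z.shape[1],3),np.uint8)]) if z.shape[0]<590 else z
    if n=='scene': z=np.hstack([big,mm])
    cv2.imwrite(f'pics/{n}crop.png',z)
E
```

```text
top 0.0 [[339.0, 180.0], [339.0, 180.0], [339.0, 180.0], [339.0, 180.0]] [[0.655, 0.041], [0.655, 0.041], [0.655, 0.041], [0.655, 0.041]]
top 2641.0 [[298.6, 204.8], [390.0, 191.0], [394.4, 220.6], [303.1, 234.3]] [[0.581, 0.164], [0.619, -0.112], [0.53, -0.123], [0.492, 0.152]]
scene 1196.5 [[302.0, 212.0], [334.0, 212.0], [334.0, 259.0], [302.0, 259.0]] [[0.606, 0.016], [0.697, 0.062], [0.785, -0.126], [0.705, -0.166]]
scene 1594.0 [[259.0, 231.0], [289.9, 170.2], [317.8, 184.5], [286.9, 245.2]] [[0.532, -0.121], [0.451, 0.208], [0.583, 0.174], [0.639, -0.137]]
```

View pics/topcrop.png

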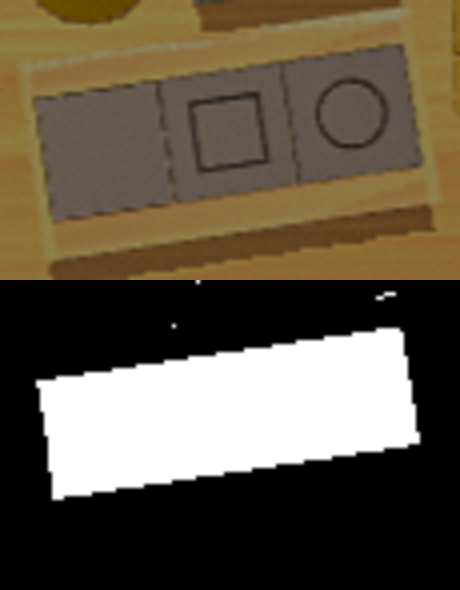

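View pics/scenecrop.png

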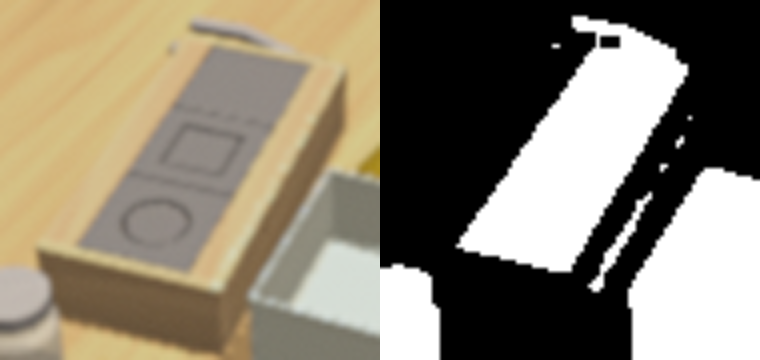

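The crops show the strip clearly. The ring is at about (377.9,208.2) in top and (279.1,225.6) in scene, and the drawer side (bottom edge in top) faces the robot. I'll triangulate the ring by fitting ellipses, and the square as well.

```bash
python3 - <<'E'
from cell import robot
from h import *
P={n:robot.camera_params(n) for n in('top','scene')}
guess={'top':{'round':(377.9,208.2),'square':(347.2,212.8)},'scene':{'round':(279.1,225.6),'square':(290.5,207.4)}}
c={}
for n in P:
    g=cv2.cvtColor(cv2.imread(f'pics/{n}0.png'),cv2.COLOR_BGR2GRAY).astype(np.float32)
    for k,(u,v) in guess[n].items():
        r=(13,13) if n=='top' else (13,11)
        x0,y0=int(u)-r[0],int(v)-r[1]; s=8
        p=cv2.resize(g[y0:y0+2*r[1]+1,x0:x0+2*r[0]+1],None,fx=s,fy=s,interpolation=cv2.INTER_CUBIC)
        d=(cv2.GaussianBlur(p,(0,0),60)-p>(8 if n=='top' else 6)).astype(np.uint8)
        cs,_=cv2.findContours(d,cv2.RETR_EXTERNAL,cv2.CHAIN_APPROX_NONE)
        best=[q for q in cs if cv2.pointPolygonTest(cv2.convexHull(q),(s*(u-x0+.5),s*(v-y0+.5)),False)>0]
        if not best: print(n,k,'none'); c[n,k]=(u,v); continue
        e=cv2.fitEllipse(cv2.convexHull(max(best,key=len)))
        c[n,k]=(e[0][0]/s+x0-.5,e[0][1]/s+y0-.5); print(n,k,np.round(c[n,k],2),np.round(e[1],1)/s)
for k in('round','square'):
    print(k,*tri(P['top'],c['top',k],P['scene'],c['scene',k]),plane(P['top'],c['top',k],.07),plane(P['scene'],c['scene',k],.07))
for k,z in(('hinge',(414,192)),('jar',(419,222)),('pliers',(277,240))): print(k,plane(P['top'],z,.0))
E
```

```text
top round [377.44 207.9 ] [18.5125 18.9   ]
top square [346.99 212.43] [23.075 25.425]
scene round [278.27 225.27] [13.4375 19.65  ]
scene square [290.09 207.02] [15.5375 22.4875]
round [ 0.5696 -0.0725  0.0693] 0.0021350678444612956 [ 0.5686 -0.073   0.07  ] [ 0.571  -0.0726  0.07  ]
square [0.5576 0.0201 0.0705] 0.0034823425221689073 [0.5561 0.0191 0.07  ] [0.5587 0.0215 0.07  ]
hinge [ 0.6217 -0.1994  0.    ]
jar [ 0.5267 -0.2124  0.    ]
pliers [0.4761 0.2344 0.    ]
```

Heights come out at 69–70 mm and the spacing at 93 mm, which matches the text; the unit's yaw is about 7.4°. Next: close the fingers, approach the blank plate and touch it under force control.

```bash
cat >> h.py <<'E'
from scipy.spatial.transform import Rotation as Rot
B=np.array([.5695,-.0728]); S=np.array([.5576,.0203]); uy=(S-B)/np.linalg.norm(S-B); ux=np.array([uy[1],-uy[0]])
BL=S+.094*uy; MG=B+.032*ux+.025*uy
def att(sg=1):
    y=np.r_[sg*uy,0]; z=np.array([0,0,-1.]); return Rot.from_matrix(np.c_[np.cross(y,z),y,z]).as_rotvec()
def fz(robot,n=3):
    f=[]
    for _ in range(n): robot.pause(.02); f.append(robot.get_obs()['wrist_force'][2])
    return np.mean(f)
def touch(robot,xy,z0,zmin,thr=1.5,step=.0007):
    f0=fz(robot,6); z=z0
    while z>zmin:
        z-=step; robot.servo_line(np.r_[xy,z],max_speed=.02)
        f=fz(robot)-f0
        if f>thr: 
            robot.pause(.3); o=robot.get_obs(); print('contact cmd',z,'eef',o['eef_pos'],'f',f,fz(robot)-f0,'t',o['t']); return o['eef_pos'][2],f0
    print('no contact',z,robot.get_obs()['t']); return None,f0
E
python3 - <<'E'
from cell import robot
from h import *
print(BL,MG,uy)
robot.clamp(5); print(robot.get_obs()['grip_width'])
q0=robot.get_obs()['joint_positions']
c=[(abs(np.array(q)-q0).max(),s,q) for s in(1,-1) if (q:=robot.solve_ik(np.r_[BL,.2],att(s))) is not None]
s=min(c,key=lambda k:k[0])[1]; print(c,s); np.save('s.npy',s)
robot.movep(np.r_[BL,.2],att(s)); robot.servo_line(np.r_[BL,.097])
print(robot.get_obs()['t'],robot.get_obs()['eef_pos'])
print(touch(robot,BL,.097,.083))
E
```

```text
[0.5457 0.1135] [ 0.5981 -0.0439] [-0.1268  0.9919]
0.0006615433649427938
[(np.float64(1.4930786616515697), 1, array([ 0.2025,  0.284 ,  1.8125,  0.    ,  1.0451, -1.4955])), (np.float64(1.6485139919382246), -1, array([ 0.2025,  0.284 ,  1.8125, -0.    ,  1.0451,  1.6461]))] 1
4.5333 [0.5462 0.1138 0.0976]
contact cmd 0.08859999999999993 eef [0.5458 0.1136 0.0891] f 6.4490134517430935 5.935665294163098 t 8.5333
(np.float64(0.08911726316049035), np.float64(0.13746821410464302))
```

Contact is light (6 N), putting the face at 70 mm as measured. Now over to the latch plate's margin.

```bash
python3 - <<'E'
from cell import robot
from h import *
robot.servo_line(np.r_[BL,.1]); robot.servo_line(np.r_[MG,.1]); robot.servo_line(np.r_[MG,.0915],max_speed=.05)
o=robot.get_obs();print(o['t'],o['eef_pos'],np.linalg.norm(o['eef_pos'][:2]-B))
touch(robot,MG,.0915,.086)
robot.servo_line(np.r_[MG,.1],max_speed=.05)
im=robot.read_camera('scene')[140:280,220:360]
cv2.imwrite('pics/m.png',cv2.resize(im,None,fx=4,fy=4)[:,:,::-1]); print(robot.get_obs()['t'])
E
```

```text
10.4083 [ 0.5976 -0.0435  0.0909] 0.0406004725195515
contact cmd 0.08869999999999997 eef [ 0.5982 -0.0439  0.0891] f 5.590335966242976 6.091900047064044 t 12.0083
12.4833
```

View pics/m.png

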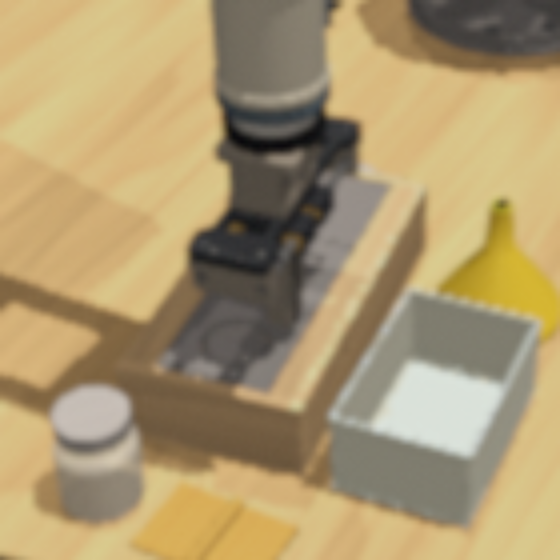

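The picture shows the fingers just above the latch plate's rear margin (crop ~(275,320)). The ring is free at ~(215,340), the drawer is still shut and nothing has been disturbed. Now the press.

```bash
python3 - <<'E'
from cell import robot
from h import *
robot.servo_line(np.r_[B,.1]); robot.servo_line(np.r_[B,.0905],max_speed=.05)
f0=fz(robot,6)
for z in(.0885,.0870,.0855,.0845,.0835,.0827,.082):
    robot.servo_line(np.r_[B,z],max_speed=.02); f=fz(robot)-f0; e=robot.get_obs()['eef_pos'][2]
    print(z,e,round(f,2))
    if f>9: break
    if z>.088 and f>3: print('on the face?'); break
robot.pause(.2)
robot.servo_line(np.r_[B,.1],max_speed=.05); robot.servo_line(np.r_[B,.2])
robot.pause(.6)
for n in('scene','top'):
    im=robot.read_camera(n); im=im[140:280,220:360] if n=='scene' else im[140:280,260:460]
    cv2.imwrite(f'pics/e_{n}.png',cv2.resize(im,None,fx=3,fy=3)[:,:,::-1])
cv2.imwrite('pics/e.png',np.hstack([cv2.imread('pics/e_scene.png')[:,:380],cv2.imread('pics/e_top.png')[:,:415]]))
print(robot.get_obs()['t'])
E
```

```text
0.0885 0.08850195972382877 -0.13
0.087 0.08709854176774279 1.04
0.0855 0.08557713732446925 2.53
0.0845 0.08456453636079794 3.78
0.0835 0.08350650907894477 2.97
0.0827 0.08272795797714799 3.07
0.082 0.08205609024752455 3.56
17.6667
```

View pics/e.png

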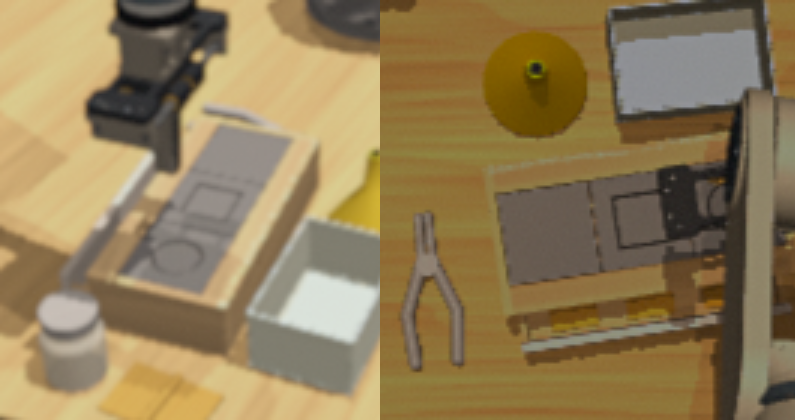

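In both views the drawer front stands out (white strip at crop (110,215) and (650,335)), the button's ring is back at the surface, and the jar, pliers, tub and funnel are in place. The arm is clear, so I'm handing in.

```bash
python3 -c "
from cell import robot
print(robot.sign_off())"
```

```text
the job is handed in; nothing more can be done
None
```

The drawer sprang open after a light touch on the blank plate, a touch beside the button and one press; the last pictures show the button back up and the loose things in view undisturbed (the screwdriver was out of frame), and the job was handed in at about 18 s with no verdict returned.

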